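# Stand the washed chopping board upright in its holder

## Task

Take the green chopping board off the sloping drainer, stand it upright on one of its long thin edges in the white board holder, about centred between the two ends of the steel fence, and let go of it. Then push the orange sliding fence up by its black knob until the board is snug and upright between the two fences, with no play left. Be gentle: do not drop the board or ram it against the fences, and leave the two mills and the spice jar where they stand.

Things in the scene. Friction and masses are not known exactly. Their poses are not given: they have to be found in the camera images.
- board: Green plastic chopping board, 125 x 190 x 18 mm, about 0.4 kg. Origin at its centre; x along the 125 mm side, y along the 190 mm side, z across the 18 mm thickness. At the start it rests on the drainer, its x pointing down the slope, its upper long edge free.
- drainer: Fixed steel drainer, base 200 (x) x 260 (y) x 6 mm; origin under its centre, z up. Its slope leans 30 degrees from vertical, top towards its -x side (the robot). The board's lower edge sits on a lip at x = 50, z = 25 mm; its upper edge is at x = -5, z = 137 mm. The 130 mm wide support ends 78 mm up the slope; above that both faces of the board are free.
- rail (a point): Middle of the dark rail fixed over the drainer: 12 mm thick, 244 mm long along y, at the drainer's x = -8, z = 338 mm, so a vertical tool at the board's upper edge would hit it: come down the slope, tilted, from the -x side. Its end posts, at y = +-122 mm, run down on the +x side to the base at x = 90 mm.
- holder: Fixed board holder; origin under it, z up. White base from x = -120 to 80 mm, 240 mm wide (y), top at z = 8 mm. A steel fence, 200 mm wide, centred on y = 0, has its inner face (facing -x) at x = 60 mm and its top at z = 78 mm. The orange sliding fence (160 mm wide, top at z = 65 mm) faces it, its inner face at x = -20 mm + the value of joint fence.
- fence (a joint): Slide of the orange fence, 0 (fully back) to 0.075 m, growing towards the steel fence (the holder's +x); it stays where it is left, friction about 2.5 N. With the 18 mm board snug against the steel fence it reads 0.062.
- knob (a point): Centre of the top of the black knob, 24 mm diameter, that stands upright on the orange fence's foot, 60 mm behind the fence's inner face. The knob reaches from z = 18 to 60 mm over the table; the foot (60 mm wide, its top at 18 mm) reaches 20 mm behind the knob's axis and forward to the fence.
- pepper_mill: Dark wooden mill, 160 mm tall, 52 mm across, standing loose between the drainer and the holder. Origin under its centre. Leave alone.
- salt_mill: Light wooden mill, the same size. Origin under its centre. Leave alone.
- spice_jar: Small jar with a red cap, 80 mm tall, 44 mm across. Origin under its centre. Leave alone.
There are look-alikes about, which are no part of the job. There is more than one size of the board; the job needs the smaller.

How it is judged:
By the outcome, as a careful person would: the job done as asked, in the order asked, and still so for the second after the job is handed in, with the robot touching nothing.
It also fails if it takes over 72 s, if anything falls off the work surface, if the arm or the gripper's body presses on something with over 40 N, if the wrist force passes 120 N, or if a joint passes its speed limit or range.

## Robot

A 6-joint arm with a two-finger parallel gripper is mounted at the origin on the work surface. World frame = base frame: x ahead of the robot, y to its left, z up, the work surface at z = 0. Lengths are in m, angles in degrees, forces in N, time in s.
With the tool pointing down it reaches from about 0.35 to 0.8 m from the base axis. Payload 7.3 kg.
Tool frame: the origin (TCP) lies between the finger pads; the fingertips stand 19 mm ahead of it and the grasp point (between the pads) is the TCP (robot.tips_ahead is the distance from the TCP to the fingertips, in m); z points along the fingers, y is the line along which they close (so a half turn about z gives the same grasp; the last joint's range is limited). The gripper opens to 85 mm and grips with 20 to 120 N. Pads are 22 mm wide; open, the fingers measure 114 mm over their backs; the gripper's body (76 mm by 85 mm) begins 54 mm behind the grasp point. The pads swing forward as they close: fully open they stand 13 mm farther back than shut.
Start: joints at [-73.912, 19.595, 87.324, -0, 73.075, -8.365], TCP at [0.217, -0.478, 0.25] pointing down, gripper open.
Joint ranges: [-145.02, 145.02], [-44.19, 115.74], [2.07, 154.8], [-57.11, 237.11], [16.16, 152.29], [-177.93, 177.93]. Speed limits (degrees/s): [147.25, 147.25, 180, 180, 180, 180].

## Interface

Orientations are given as a 3x3 rotation matrix whose columns are the frame's x, y, z axes.
In Python, from bench import robot, gripper_to, planner, readout, capture, finish_job gives the robot as it stands. Calls block until the motion is done:
- robot.move_pose(position, orientation): joint-space move of the TCP to a pose.
- robot.movel(position, attitude=None, v=0.15, stop_force=None): straight line of the TCP; attitude=None keeps the orientation; v is the mean speed in m/s. With stop_force (N) it stops when the force on the tool has changed by that much, and returns True; else False.
- robot.move_joints(angles): joint-space move.
- gripper_to(opening, f_grip=None): finger opening in m; f_grip is the grip in N (None keeps the last); returns when the fingers have stopped.
- robot.dwell(seconds).
- planner.ik(position, orientation): joint angles nearest the present ones, or None.
- readout.read_state(): the state.
- capture(name): name is "scene" or "top"; returns a dict with "pixels" (420x560x3 uint8, red, green, blue), "vfov" (degrees; the focal length in pixels is half the picture's height over the tangent of half this angle, whatever the lens; pixels are square), "cx", "cy" (the principal point, pixels), "k1" (the pictures are not rectified: a ray, as slopes to the right and down, at radius r is drawn at 1 + k1 r^2 times it, then the intrinsics apply), "origin" and "orientation" of the camera in the world. Camera axes: x right, y down, z forward; pixel columns grow to the right and rows downward; lengths in m; the calibration is good to about 2 mm. A picture is of the moment at which its call begins. There is no depth.
A pose or a line that the arm cannot do raises robot.MotionError and nothing moves.
- finish_job(): hands the job in; it is judged then, once.
The state is a dict: "time_s": time; "q": joint angles; "qd": joint speeds; "joint_efforts": joint torques, N m; "eef_pos": TCP position; "tool_rot": TCP orientation; "ft_force": force on the tool from outside, world axes, zero at the start; "wrist_torque": the same for the moment, N m; "grip_width": finger opening in m; "gripper_force": force on a finger pad.
Only numpy, scipy, OpenCV 4.12 (cv2) and the standard library are available. Lean on these libraries where they do the work, as an engineer would, in place of code of your own. Each camera call takes 0.05 s, during which the arm holds its last target. There are 200 camera calls.

## Working session

There is one attempt and no reset: what is moved stays moved. The work goes in short steps, each a Python script; the robot and the scene stay as the last script left them, time stands still between calls to the robot, and variables do not carry over. Pictures are saved under pics/ and viewed, at most 10 in all, crops included, and the job is handed in when it is done.

```bash
ls; mkdir -p pics; cat > h.py <<'E'
import numpy as np, cv2
from bench import robot, gripper_to, planner, readout, capture, finish_job
def K(c):
    f=210/np.tan(np.radians(c["vfov"])/2); return f
def ray(c,u,v):
    f=K(c); d=np.array([(u-c["cx"])/f,(v-c["cy"])/f]); s=d.copy()
    for _ in range(30): s=d/(1+c["k1"]*(s@s))
    r=np.array(c["orientation"])@np.array([s[0],s[1],1.]); return np.array(c["origin"]),r
def onz(c,u,v,z):
    o,r=ray(c,u,v); return o+r*(z-o[2])/r[2]
def proj(c,P):
    p=(np.asarray(P,float)-c["origin"])@np.array(c["orientation"]); s=p[...,:2]/p[...,2:]
    s=s*(1+c["k1"]*(s**2).sum(-1,keepdims=True)); return s*K(c)+[c["cx"],c["cy"]]
def save(c,n,box=None,k=1.4):
    im=c["pixels"][...,::-1]
    if box: u0,v0,u1,v1=box; im=im[v0:v1,u0:u1]
    cv2.imwrite("pics/"+n,cv2.resize(im,None,fx=k,fy=k,interpolation=cv2.INTER_CUBIC))
E
python3 - <<'E'
from h import *
import pickle
D={}
for n in("scene","top"):
    c=capture(n); D[n]=c; save(c,n+"0.png"); print(n,{k:np.round(c[k],4).tolist() for k in c if k!="pixels"})
pickle.dump(D,open("c0.pkl","wb"))
E
```

```text
pics
scene {'vfov': 51.3447, 'cx': 272.6187, 'cy': 208.2276, 'k1': -0.0765, 'origin': [1.0363, -0.443, 0.7767], 'orientation': [[0.6177, 0.5111, -0.5978], [0.7862, -0.3818, 0.4859], [0.0201, -0.7701, -0.6376]]}
top {'vfov': 43.8733, 'cx': 286.5253, 'cy': 210.9037, 'k1': -0.1152, 'origin': [0.3718, 0.0078, 1.4657], 'orientation': [[-0.0159, -0.996, 0.0882], [-0.9998, 0.0148, -0.0137], [0.0123, -0.0884, -0.996]]}
```

View pics/scene0.png

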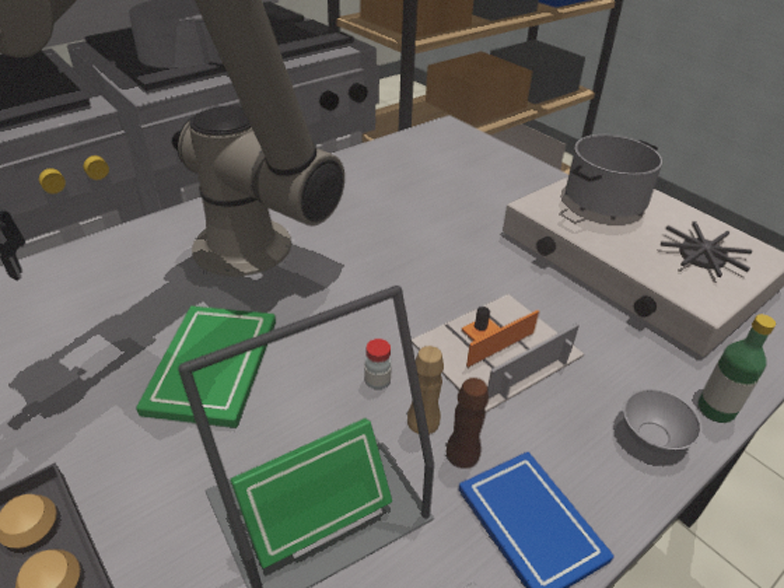

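View pics/top0.png

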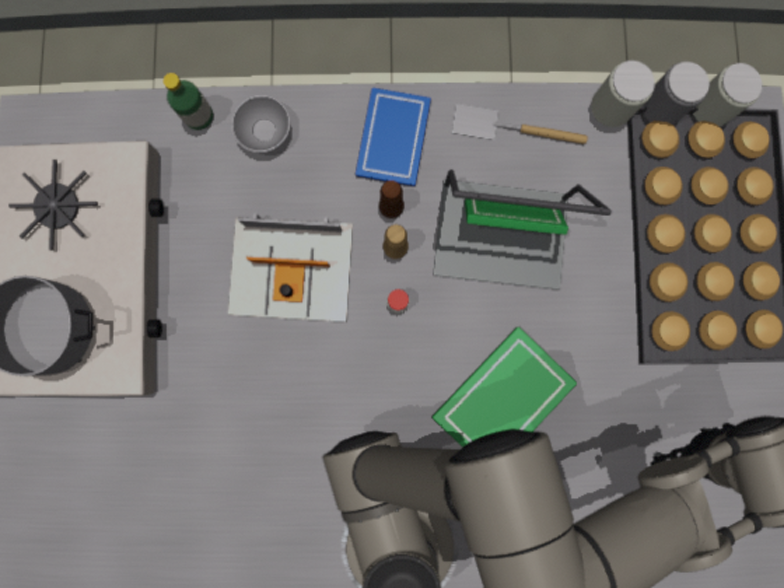

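The scene view shows the target board on the drainer under the rail, around (310,490), and the bigger green look-alike lying flat at (205,365). The holder is at (500,350), with the mills at (428,390) and (467,425) and the jar at (378,362). The top view shows the same layout, with the holder at (290,270) and the drainer at (500,235). I'll enlarge both.

```bash
python3 - <<'E'
from h import *
import pickle
D=pickle.load(open("c0.pkl","rb"))
save(D["top"],"topc.png",(160,115,440,235),2.85)
save(D["scene"],"scec.png",(140,195,420,405),2.85)
E
```

```text
(no output)
```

View pics/topc.png

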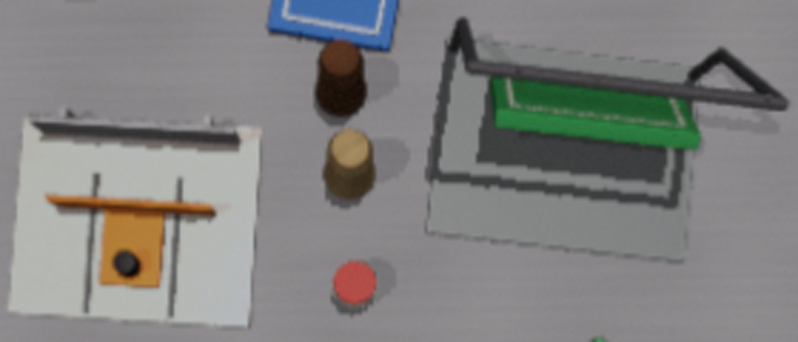

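View pics/scec.png

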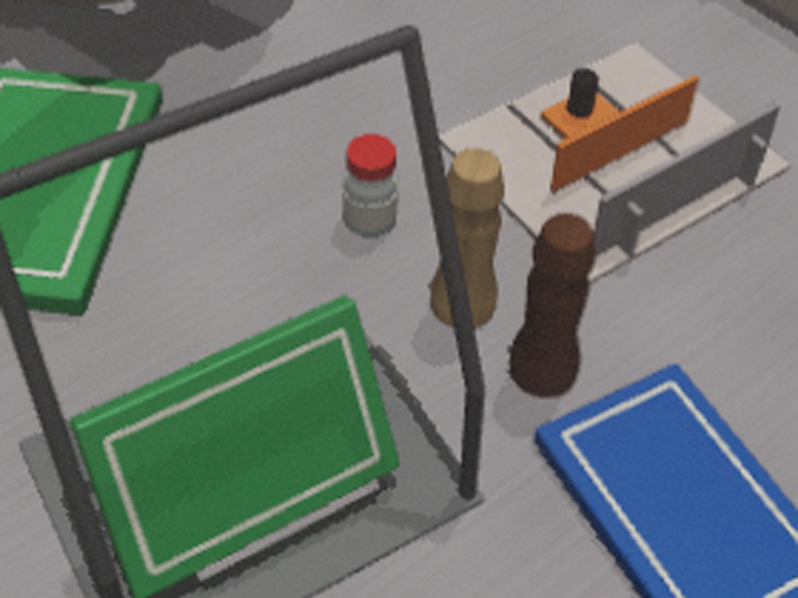

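The crops show usable corners of both fixtures: holder base corners, fence tops, knob, drainer base, board corners and rail ends. I'll fit the planar poses to them.

```bash
cat > fit.py <<'E'
from h import *
import pickle
from scipy.optimize import least_squares
D=pickle.load(open("c0.pkl","rb")); T,S=D["top"],D["scene"]
tp=lambda U,V:(T,160+(U+.5)/2.85-.5,115+(V+.5)/2.85-.5)
sc=lambda U,V:(S,140+(U+.5)/2.85-.5,195+(V+.5)/2.85-.5)
m=lambda *a:np.array(a)/1000.
H=[(tp(27,116),m(80,120,8)),(tp(261,127),m(80,-120,8)),(tp(248,327),m(-120,-120,4)),(tp(10,312),m(-120,120,4)),
(sc(636,44),m(-120,120,8)),(sc(790,165),m(80,120,8)),(sc(440,137),m(-120,-120,8)),
(sc(780,108),m(62,100,78)),(sc(598,198),m(62,-100,78)),(sc(698,78),m(-22,80,65)),(sc(555,147),m(-22,-80,65)),(sc(586,72),m(-80,0,60)),(tp(127,260),m(-80,0,60))]
Dr=[(tp(684,262),m(-100,-130,6)),(tp(428,233),m(-100,130,6)),(sc(483,497),m(100,130,6)),(sc(22,443),m(-100,-130,6)),
(tp(470,68),m(-8,122,338)),(tp(785,103),m(-8,-122,338)),(sc(408,33),m(-8,122,340))]
B=[(sc(348,297),m(-12.5,95,133)),(sc(73,423),m(-12.5,-95,133)),(sc(358,322),m(3,95,142)),(sc(398,465),m(65.6,95,34)),(sc(145,597),m(65.6,-95,34)),
(tp(493,127),m(-12.5,95,133)),(tp(697,147),m(-12.5,-95,133)),(tp(498,107),m(3,95,142)),(tp(690,130),m(3,-95,142))]
def w(p,q,dy=0,dx=0):
    c,s=np.cos(p[2]),np.sin(p[2]); q=q+[dx,dy,0]; return np.array([p[0]+c*q[0]-s*q[1],p[1]+s*q[0]+c*q[1],q[2]])
def res(p,F,dy=0,dx=0): return np.concatenate([proj(f[0],w(p,q,dy,dx))-f[1:] for f,q in F])
def show(n,r): print(n,np.round(r.x[:2],4),np.round(np.degrees(r.x[2]),2),np.round(r.x[3:],4)); print(np.round(r.fun.reshape(-1,2),1).tolist())
fj=lambda p:[(f,q+[p[3],0,0]) if i>8 else (f,q) for i,(f,q) in enumerate(H)]
show("holder",least_squares(lambda p:res(p,fj(p)),[.5,.15,0,0],loss="soft_l1"))
show("drainer+board dy",least_squares(lambda p:np.r_[res(p,Dr),res(p,B,p[3])],[.6,-.15,0,0],loss="soft_l1"))
show("drainer alone",least_squares(lambda p:res(p,Dr),[.6,-.15,0],loss="soft_l1"))
show("board alone",least_squares(lambda p:res(p,B),[.6,-.15,0],loss="soft_l1"))
for n,a in dict(pepper=(tp(343,58),.16),salt=(tp(350,148),.16),jar=(tp(355,282),.08)).items(): print(n,onz(*a[0],a[1]).round(4))
for n,a in dict(pepper=(sc(566,235),.16),salt=(sc(477,163),.16),jar=(sc(372,148),.08)).items(): print(n,onz(*a[0],a[1]).round(4))
E
python3 fit.py
```

```text
holder [0.5804 0.2095] -4.63 [0.0127]
[[-1.2, -1.8], [0.7, -0.4], [0.2, -0.1], [-1.0, -0.5], [-0.2, -0.3], [-0.1, 0.6], [-1.8, -0.6], [-1.1, -1.2], [0.1, 0.5], [-0.2, -0.3], [0.7, -0.2], [-0.7, 1.7], [-1.3, 0.0]]
drainer+board dy [ 0.6258 -0.2169] -6.86 [-0.0086]
[[0.2, -0.8], [-1.0, -0.3], [0.6, 0.2], [-2.3, 0.2], [0.2, -0.7], [-1.6, -0.9], [-0.4, 0.0], [-0.7, -1.8], [-1.1, -1.7], [0.1, -7.9], [2.3, 0.4], [-1.6, 2.9], [-1.1, -0.3], [-0.5, 0.5], [-1.9, 0.2], [3.2, 0.0]]
drainer alone [ 0.6248 -0.2169] -7.04 []
[[0.1, -0.3], [-1.1, -0.1], [0.2, 0.1], [-2.4, -0.4], [0.2, -0.4], [-1.7, -0.3], [-0.6, -0.2]]
board alone [ 0.626 -0.226] -6.53 []
[[-0.7, -1.4], [-1.0, -0.8], [0.2, -7.5], [2.6, 0.6], [-1.1, 3.8], [-0.9, -0.6], [-0.3, -0.1], [-1.8, -0.1], [3.4, -0.6]]
pepper [0.6822 0.0033 0.16  ]
salt [ 0.6004 -0.0017  0.16  ]
jar [ 0.4874 -0.005   0.08  ]
pepper [6.909e-01 5.000e-04 1.600e-01]
salt [ 0.6057 -0.0022  0.16  ]
jar [ 0.4869 -0.0006  0.08  ]
```

```bash
cat >> h.py <<'E'
def yaw(a): a=np.radians(a); return np.array([[np.cos(a),-np.sin(a),0],[np.sin(a),np.cos(a),0],[0,0,1]])
DP,DR=np.array([.6256,-.2169,0]),yaw(-6.8); DY=-.0086
HP,HR=np.array([.5804,.2095,0]),yaw(-4.63)
def dr(x,y,z): return DP+DR@np.array([x,y,z])
def ho(x,y,z): return HP+HR@np.array([x,y,z])
def att(R,z,y): y=np.array(y,float);z=np.array(z,float); return R@np.c_[np.cross(y,z),y,z]
s3,c3=.5,np.cos(np.pi/6)
def slope(d): # TCP d metres up the slope from board upper edge (negative: below)
    return dr(-.0047-s3*d, DY, .1375+c3*d)
def st():
    s=readout.read_state(); print({k:np.round(s[k],3).tolist() for k in("time_s","q","eef_pos","ft_force","grip_width","gripper_force")})
E
python3 - <<'E'
from h import *
for sg in(1,-1):
    A=att(DR,(s3,0,-c3),(sg*c3,0,sg*s3)); V=att(DR,(0,0,-1),(sg,0,0)); W=att(HR,(0,0,-1),(sg,0,0)); P=att(HR,(0,0,-1),(0,sg,0))
    for p,R in((slope(.18),A),(slope(-.02),A),(dr(-.2,DY,.36),V),(ho(.049,0,.33),W),(ho(.049,0,.113),W),(ho(-.10,0,.05),P),(ho(-.03,0,.05),P)):
        q=planner.ik(p,R); print(sg,p.round(3),None if q is None else np.round(q,1))
E
```

```text
1 [ 0.531 -0.214  0.293] [-37.3   9.6 100.4  20.9  45.5 -42. ]
1 [ 0.63  -0.226  0.12 ] [-31.7  31.1  99.2  29.8  25.  -49.3]
1 [ 0.426 -0.202  0.36 ] [-34.7  10.1  83.   -0.   86.9 -27.9]
1 [0.629 0.206 0.33 ] [11.5 33.  53.4 -0.  93.6 16.1]
1 [0.629 0.206 0.113] [11.5 40.8 73.5 -0.  65.7 16.1]
1 [0.481 0.218 0.05 ] [ 16.   34.  100.3  -0.   45.7 -69.3]
1 [0.55  0.212 0.05 ] [ 13.6  38.8  89.8  -0.   51.4 -71.8]
-1 [ 0.531 -0.214  0.293] [-37.3   9.6 100.4  20.9  45.5 138. ]
-1 [ 0.63  -0.226  0.12 ] [-31.7  31.1  99.2  29.8  25.  130.7]
-1 [ 0.426 -0.202  0.36 ] [-34.7  10.1  83.   -0.   86.9 152.1]
-1 [0.629 0.206 0.33 ] [  11.5   33.    53.4   -0.    93.6 -163.9]
-1 [0.629 0.206 0.113] [  11.5   40.8   73.5   -0.    65.7 -163.9]
-1 [0.481 0.218 0.05 ] [ 16.   34.  100.3  -0.   45.7 110.7]
-1 [0.55  0.212 0.05 ] [ 13.6  38.8  89.8  -0.   51.4 108.2]
```

All poses reach with sg=+1. Next is the approach and grasp.

```bash
python3 - <<'E'
from h import *
A=att(DR,(s3,0,-c3),(c3,0,s3)); V=att(DR,(0,0,-1),(1,0,0))
gripper_to(.055)
robot.move_pose(dr(-.2,DY,.36),V)
robot.move_pose(slope(.15),A)
robot.movel(slope(.04),v=.15)
print(robot.movel(slope(-.02),v=.05,stop_force=6)); st()
c=capture("scene"); save(c,"g1.png",(140,195,420,405),2.85)
E
```

```text
False
{'time_s': 4.875, 'q': [-31.681, 31.098, 99.164, 29.805, 25.033, -49.309], 'eef_pos': [0.63, -0.226, 0.121], 'ft_force': [-1.049, 0.497, 0.359], 'grip_width': 0.055, 'gripper_force': 0.0}
```

View pics/g1.png

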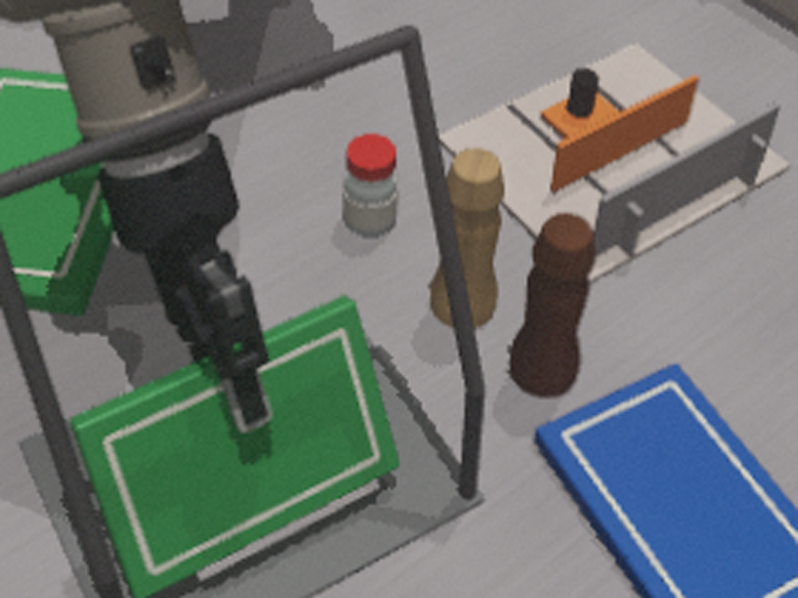

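The fingers straddle the board's upper edge near its middle, at (240,360) in the crop. I'll close, lift up the slope, turn upright and check.

```bash
python3 - <<'E'
from h import *
V=att(DR,(0,0,-1),(1,0,0)); W=att(HR,(0,0,-1),(1,0,0))
gripper_to(0.0,60); st()
robot.movel(slope(.02),v=.06)
robot.movel(slope(.18),v=.15); st()
robot.move_pose(dr(-.2,DY,.36),V)
robot.movel(ho(-.09,-.2,.36),W,v=.25)
robot.movel(ho(.046,0,.28),v=.2); robot.dwell(.3); st()
for n in("scene","top"):
    c=capture(n); save(c,"l_"+n+".png",(140,60,420,270) if n=="scene" else (130,100,330,250),2.85 if n=="scene" else 4)
E
```

```text
{'time_s': 5.35, 'q': [-31.69, 31.099, 99.201, 29.791, 25.061, -49.312], 'eef_pos': [0.629, -0.226, 0.12], 'ft_force': [-5.866, 0.054, 4.071], 'grip_width': 0.017, 'gripper_force': 59.118}
{'time_s': 7.383, 'q': [-37.296, 9.642, 100.489, 20.853, 45.462, -41.991], 'eef_pos': [0.53, -0.214, 0.292], 'ft_force': [0.632, 1.085, -4.536], 'grip_width': 0.017, 'gripper_force': 58.634}
{'time_s': 10.883, 'q': [11.504, 33.383, 60.267, 0.0, 86.311, 16.164], 'eef_pos': [0.626, 0.205, 0.281], 'ft_force': [0.831, 1.195, -3.662], 'grip_width': 0.017, 'gripper_force': 58.723}
```

View pics/l_scene.png

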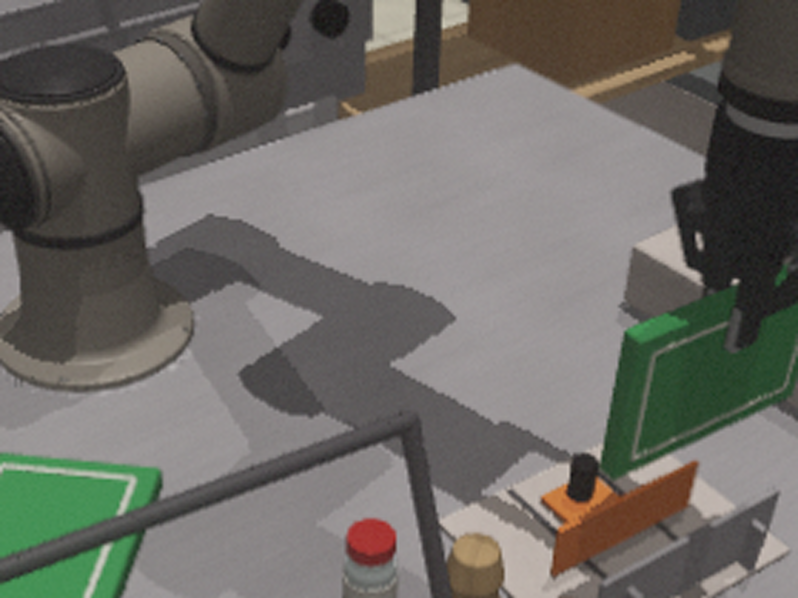

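View pics/l_top.png

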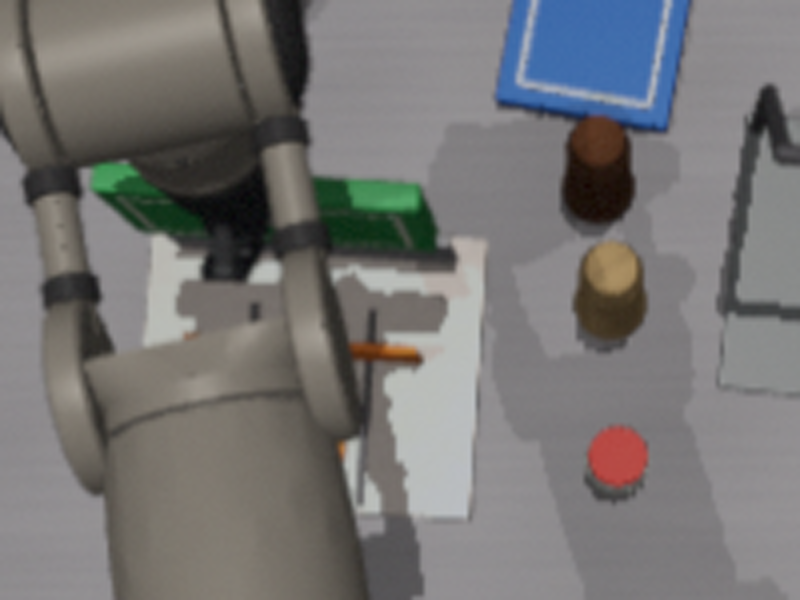

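The board is held level and upright above the holder. In the top view its upper edge runs from (95,177) to (421,196). I'll measure its centre in the holder frame.

```bash
python3 - <<'E'
from h import *
c=capture("top")
loc=lambda U,V,z:(HR.T@(onz(c,130+(U+.5)/4-.5,100+(V+.5)/4-.5,z)-HP)).round(4)
for a in((93,164),(97,191),(420,183),(422,207)): print(loc(*a,.301))
for a in((437,250),): print("low",loc(*a,.176))
c=capture("scene")
loc=lambda U,V,z:(HR.T@(onz(c,140+(U+.5)/2.85-.5,60+(V+.5)/2.85-.5,z)-HP)).round(4)
print("scene",loc(625,332,.301),loc(640,350,.301),"bot",loc(620,473,.176),loc(604,462,.176))
E
```

```text
[0.0533 0.0897 0.301 ]
[0.0378 0.0859 0.301 ]
[ 0.0539 -0.0982  0.301 ]
[ 0.0401 -0.1004  0.301 ]
low [ 0.0383 -0.0992  0.176 ]
scene [ 0.041  -0.0971  0.301 ] [ 0.0614 -0.1025  0.301 ] bot [ 0.0495 -0.0853  0.176 ] [ 0.034  -0.0872  0.176 ]
```

```bash
python3 - <<'E'
from h import *
robot.movel(ho(.046,.003,.25),v=.15)
print(robot.movel(ho(.046,.003,.135),v=.1,stop_force=12)); robot.dwell(.3); st()
print(robot.movel(ho(.046,.003,.103),v=.015,stop_force=3)); robot.dwell(.3); st()
c=capture("scene"); save(c,"p1.png",(300,150,460,270),4.9)
E
```

```text
False
{'time_s': 13.033, 'q': [11.787, 39.342, 72.526, -0.001, 68.101, 16.417], 'eef_pos': [0.627, 0.209, 0.135], 'ft_force': [0.105, 0.146, -5.323], 'grip_width': 0.017, 'gripper_force': 58.592}
True
{'time_s': 14.742, 'q': [11.772, 40.687, 73.87, -0.006, 65.46, 16.415], 'eef_pos': [0.626, 0.209, 0.112], 'ft_force': [-0.354, -0.119, 7.301], 'grip_width': 0.017, 'gripper_force': 60.138}
```

View pics/p1.png

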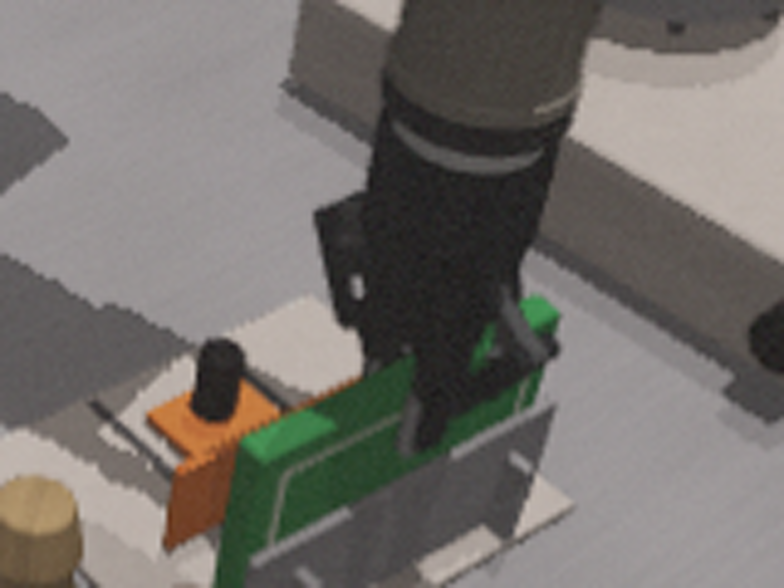

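The board sits between the fences at the expected height, with its bottom on the base. I'll ease the pressure, release and lift away, then close the fingers and go behind the knob at (217,380).

```bash
python3 - <<'E'
from h import *
e=readout.read_state()["eef_pos"]
robot.movel(np.array(e)+[0,0,.0008],v=.01); robot.dwell(.2); st()
gripper_to(.03); gripper_to(.045); robot.dwell(.3); st()
e=np.array(readout.read_state()["eef_pos"])
robot.movel(e+[0,0,.05],v=.06); robot.movel(e+[0,0,.12],v=.2)
gripper_to(0.0,40)
P=att(HR,(0,0,-1),(0,1,0))
robot.movel(ho(-.12,0,.23),v=.2)
robot.move_pose(ho(-.12,0,.16),P); robot.dwell(.2); st()
c=capture("scene"); save(c,"r1.png",(300,130,460,270),4.2)
E
```

```text
{'time_s': 15.433, 'q': [11.773, 40.77, 73.613, -0.017, 65.894, 16.405], 'eef_pos': [0.626, 0.208, 0.113], 'ft_force': [0.965, -0.426, -2.593], 'grip_width': 0.017, 'gripper_force': 58.915}
{'time_s': 16.317, 'q': [11.774, 40.754, 73.6, -0.013, 65.893, 16.406], 'eef_pos': [0.626, 0.209, 0.113], 'ft_force': [0.502, -0.335, -0.225], 'grip_width': 0.045, 'gripper_force': 0.0}
{'time_s': 20.883, 'q': [16.825, 23.412, 97.101, -0.0, 59.469, -68.521], 'eef_pos': [0.461, 0.219, 0.16], 'ft_force': [0.076, 0.132, 0.729], 'grip_width': -0.0, 'gripper_force': 0.0}
```

View pics/r1.png

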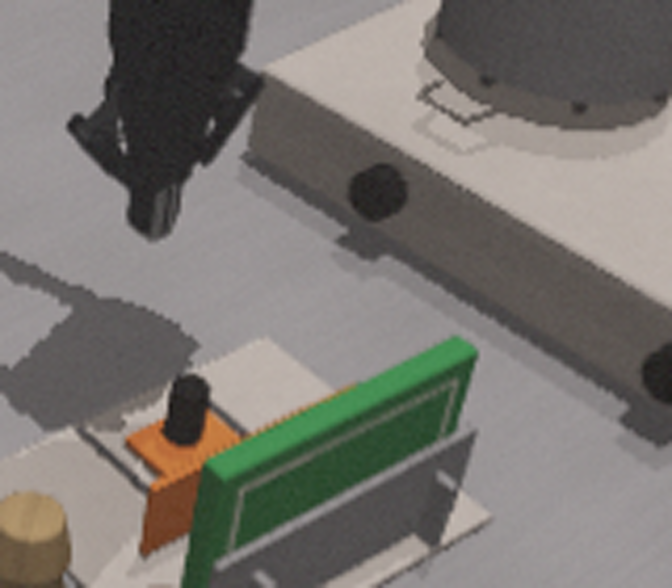

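The board stands free and upright between the fences. Now the knob push.

```bash
python3 - <<'E'
from h import *
robot.movel(ho(-.125,0,.045),v=.12)
robot.movel(ho(-.097,0,.045),v=.05,stop_force=10); robot.dwell(.2)
print(robot.movel(ho(-.030,0,.045),v=.02,stop_force=12))
s=readout.read_state(); print(HR.T@(np.array(s["eef_pos"])-HP), HR.T@s["ft_force"],s["time_s"])
robot.dwell(.3)
s=readout.read_state(); print(HR.T@(np.array(s["eef_pos"])-HP), HR.T@s["ft_force"])
for n in("scene","top"):
    c=capture(n); save(c,"k_"+n+".png",(300,130,460,270) if n=="scene" else (130,100,330,250),4.2 if n=="scene" else 4)
E
```

```text
True
[-4.34882774e-02 -4.63873442e-05  4.44447138e-02] [-0.57253993  0.47987997 -0.54246383] 25.3583
[-4.44277040e-02  8.61685987e-05  4.39452196e-02] [0.25968439 0.46685759 0.01287069]
```

View pics/k_scene.png

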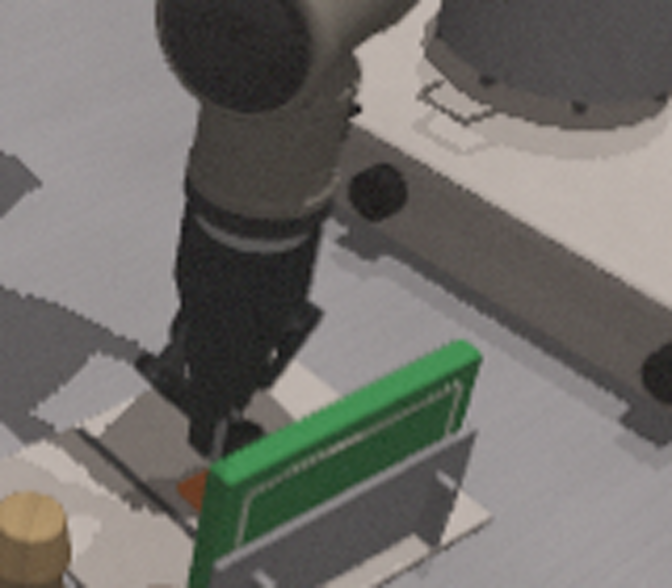

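The board has moved up against the steel fence and the tool has rebounded clear of the knob. A second, slower push will confirm it is firmly seated.

```bash
python3 - <<'E'
from h import *
for F in(10,16):
    r=robot.movel(ho(-.034,0,.045),v=.006,stop_force=F)
    s=readout.read_state(); print(r,(HR.T@(np.array(s["eef_pos"])-HP)).round(4), (HR.T@s["ft_force"]).round(2),s["time_s"])
    robot.dwell(.3); s=readout.read_state(); print((HR.T@(np.array(s["eef_pos"])-HP)).round(4), (HR.T@s["ft_force"]).round(2))
E
```

```text
True [-0.0436  0.0001  0.0437] [ 0.63  0.82 -0.55] 26.575
[-0.044  -0.      0.0432] [-0.47  0.75 -0.19]
True [-0.0437 -0.0002  0.043 ] [-0.58 -0.5   0.4 ] 27.8
[-0.044  -0.0003  0.0426] [0.25 0.05 0.39]
```

Three stops fell within 0.2 mm of each other, which points to a solid seat. I'll back off and check the board's and fence's final pose numerically.

```bash
python3 - <<'E'
from h import *
e=np.array(readout.read_state()["eef_pos"]); 
robot.movel(e+HR@[-.05,0,0],v=.06); robot.movel(e+HR@[-.08,0,.2],v=.2)
robot.move_joints([-73.912,19.595,87.324,0,73.075,-8.365]); st()
from scipy.optimize import least_squares
import itertools
Bx=np.array(list(itertools.product((-.0625,.0625),(-.095,.095),(-.009,.009))))
for n in("top","scene"):
    c=capture(n); hs=cv2.cvtColor(c["pixels"],cv2.COLOR_RGB2HSV)
    def comp(lo,hi):
        m=cv2.inRange(hs,lo,hi); uv=proj(c,np.array([ho(.045,0,.12)]))[0]
        k,l,s,ce=cv2.connectedComponentsWithStats(m); i=min((j for j in range(1,k) if s[j,4]>40),key=lambda j:np.hypot(*(ce[j]-uv)))
        return l==i
    g=comp((45,90,30),(80,255,255)); v,u=np.nonzero(g)
    hull=cv2.convexHull(np.c_[u,v].astype(np.int32)); print(n,"green hull",cv2.approxPolyDP(hull,2,True).reshape(-1,2).tolist())
    for nm,pts in dict(topedge=[(.042,.095,.133),(.060,.095,.133),(.060,-.095,.133),(.042,-.095,.133)],bottom=[(.042,-.095,.008),(.06,-.095,.008)]).items():
        print(" expect",nm,proj(c,np.array([ho(*p) for p in pts])).round(1).tolist())
    o=comp((5,150,80),(18,255,255)); v,u=np.nonzero(o); print(" orange hull",cv2.approxPolyDP(cv2.convexHull(np.c_[u,v].astype(np.int32)),2,True).reshape(-1,2).tolist())
    print(" expect fence top & foot",proj(c,np.array([ho(*p) for p in[(.042,.08,.065),(.042,-.08,.065),(-.038,.03,.018),(-.038,-.03,.018)]])).round(1).tolist())
E
```

```text
{'time_s': 32.85, 'q': [-73.833, 19.589, 87.33, 0.012, 73.076, -8.374], 'eef_pos': [0.218, -0.478, 0.25], 'ft_force': [1.483, 0.483, 0.122], 'grip_width': 0.0, 'gripper_force': 0.0}
top green hull [[242, 167], [239, 171], [175, 165], [168, 160], [168, 155], [238, 158]]
 expect topedge [[166.0, 159.0], [166.6, 152.3], [239.2, 156.8], [238.7, 163.6]]
 expect bottom [[242.1, 171.5], [242.6, 165.3]]
 orange hull [[234, 171], [216, 197], [197, 196], [177, 166], [231, 168]]
 expect fence top & foot [[176.8, 164.0], [235.1, 167.7], [195.3, 196.3], [216.6, 197.7]]
scene green hull [[413, 213], [411, 223], [350, 262], [350, 241], [409, 211]]
 expect topedge [[409.7, 209.9], [415.5, 214.2], [354.2, 245.2], [348.6, 240.2]]
 expect bottom [[341.4, 279.1], [346.5, 284.1]]Traceback (most recent call last):
  File "<stdin>", line 18, in <module>
  File "<stdin>", line 12, in comp
ValueError: min() iterable argument is empty
```

```bash
python3 -c "
from h import *
print(finish_job())"
```

```text
the job is handed in; nothing more can be done
None
```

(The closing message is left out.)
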